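# Trim the lapping plate's rim screws, then start its drive

### The job

True up the lapping plate by its three rim screws: begin with the screw on the yellow collar and work clockwise around the rim as seen from above, turning the first one quarter turn, the second two quarter turns and the third one quarter turn, all clockwise, so that each white pointer stops at the right tick of its collar. When all three are set, and not before, flip the drive toggle over to its green side. Leave the loose ring, jar and block where they are.

Things in the scene. Friction and masses are not known exactly. Their poses are not given: they have to be found in the camera images.
- plate_centre (a point): Top centre of the brown lapping plate (116 mm diameter), 34 mm above the table, in a fixed round blue rim 250 mm in diameter, 30 mm high. Three rim screws stand on it 90 mm from this point, 120 degrees apart, each on a collar 62 mm in diameter and 6 mm thick with four black ticks 90 degrees apart. z up.
- screw1_grip (a point): Rim screw 1: the first, on the yellow collar. Upright black bar head, 40 mm long, 14 mm thick, 36 mm tall. Point on its axis, 10 mm below the head's top, 66 mm above the table, at pinching height; a flange (20 mm radius) lies 24 mm below. x runs along the bar to the white-striped pointer end, z up; pinch across the thickness (along y).
- screw1 (a joint): Angle of screw 1 in rad, growing as it is turned clockwise seen from above; starts within 0.12 of 0, where the pointer is at one of the collar's four black ticks; one quarter turn clockwise is 1.571 (the next tick). Free stops at -0.6 and 5.0. Stiff turning, about 0.08 N m of friction; stays where it is left.
- screw2_grip (a point): Rim screw 2: on an aluminium collar, next clockwise (from above) from screw 1. Upright black bar head, 40 mm long, 14 mm thick, 36 mm tall. Point on its axis, 10 mm below the head's top, 66 mm above the table, at pinching height; a flange (20 mm radius) lies 24 mm below. x runs along the bar to the white-striped pointer end, z up; pinch across the thickness (along y).
- screw2 (a joint): Angle of screw 2 in rad, growing as it is turned clockwise seen from above; starts within 0.12 of 0, where the pointer is at one of the collar's four black ticks; one quarter turn clockwise is 1.571 (the next tick). Free stops at -0.6 and 5.0. Stiff turning, about 0.08 N m of friction; stays where it is left.
- screw3_grip (a point): Rim screw 3: on an aluminium collar, next clockwise after screw 2. Upright black bar head, 40 mm long, 14 mm thick, 36 mm tall. Point on its axis, 10 mm below the head's top, 66 mm above the table, at pinching height; a flange (20 mm radius) lies 24 mm below. x runs along the bar to the white-striped pointer end, z up; pinch across the thickness (along y).
- screw3 (a joint): Angle of screw 3 in rad, growing as it is turned clockwise seen from above; starts within 0.12 of 0, where the pointer is at one of the collar's four black ticks; one quarter turn clockwise is 1.571 (the next tick). Free stops at -0.6 and 5.0. Stiff turning, about 0.08 N m of friction; stays where it is left.
- toggle_pivot (a point): Pivot of the drive switch's bat toggle, at the centre of the flat top (50 mm above the table) of a fixed grey switch box, 110 x 80 x 50 mm. Its x axis points along the box's long side from the red plate (off) to the green plate (on), which is the way the bat is flipped; z up.
- toggle_tip (a point): Free end of the steel bat, 45 mm from the pivot, 13 mm thick at the tip tapering to 8 mm; about 90 mm above the table. It has a nut 7 mm high about its foot (18 mm diameter).
- toggle (a joint): Lean of the bat in rad: -0.45 leaning over the red plate (off, at the start), 0 upright, +0.45 leaning over the green plate (on). Sprung over its centre: about 1 N at the tip takes it to upright, after which it snaps across by itself.
- cond_ring_center (a point): Middle of a loose slotted dark steel conditioning ring lying flat (110 mm outside diameter, 35 mm high, 0.75 kg), half-way up. Leave it alone.
- jar_center (a point): Middle of a loose closed glass jar with a white cap (60 mm diameter, 85 mm high), half-way up. Leave it alone.
- gauge_block_center (a point): Middle of a loose steel gauge block (50 x 35 x 30 mm). Leave it alone.
There are look-alikes about, which are no part of the job. Of the things shaped like the part that bears toggle_pivot, the grey one is meant.

How it is judged:
By the outcome, as a careful person would: the job done as asked, in the order asked, and still so for the second after the job is handed in, with the robot touching nothing.
It also fails if it takes over 72 s, if anything falls off the work surface, if the arm or the gripper's body presses on something with over 40 N, if the wrist force passes 120 N, or if a joint passes its speed limit or range.

### The arm

A 7-joint arm with a two-finger parallel gripper is mounted at the origin on the work surface. World frame = base frame: x ahead of the robot, y to its left, z up, the work surface at z = 0. Lengths are in m, angles in rad, forces in N, time in s.
With the tool pointing down it reaches from about 0.35 to 0.9 m from the base axis. Payload 8.1 kg.
Tool frame: the origin (TCP) lies midway between the tips of the shut fingers; the grasp point (between the pads) lies 19 mm behind it; z points along the fingers, x is the direction in which the jaws open and shut, and the axes are right-handed (so a half turn about z gives the same grasp; the last joint's range is limited). The gripper opens to 92 mm and grips with 3 to 60 N. Pads are 19 mm wide; open, the fingers measure 130 mm over their backs; the gripper's body (75 mm by 190 mm) begins 47 mm behind the grasp point.
Start: joints at [-0.103, 0.434, 0.025, 1.573, -0.012, 1.134, -0.075], TCP at [0.625, -0, 0.227] pointing down, gripper open.
Joint ranges: [-2.62, 2.62], [-0.44, 2.09], [-1.27, 1.32], [0.08, 2.57], [-1.32, 4.46], [0.12, 2], [-2.74, 2.74]. Speed limits (rad/s): [2.22, 2.22, 3.01, 3.01, 3.14, 3.14, 3.14].

### API

Orientations are given as a rotation vector (axis times angle).
In Python, from cell import arm gives the robot as it stands. The module is installed in compiled form; this text tells all that it offers.
- The arm moves only by the tool play_rows, never from a script. Its argument "motion" is a list of rows, each a list of 7 numbers: the gripper's target within -1 to 1 (fully open at 1, half-way at 0, shut at -1), then the shift along the tool's x, y, z in mm, then the turn, a rotation vector about the tool's x, y, z in rad. In form: [[claw, tx, ty, tz, ax, ay, az], ...]. A call has 1 to 10 rows; each row is the pose to reach, as a shift and turn from the pose measured when the call began, along the tool's axes at that moment; what a row does not reach only later rows make up. A row lasts 1/10 s, in which the tool goes at most 50 mm and 8.59 degrees, less where a joint would pass 70% of its speed; a pose out of reach is approached as far as the arm can. A call with a gripper value outside its range is refused whole. The fingers move at their own pace and stop on an object; "force" is the grip in N (left out, the last holds). Time passes only in rows, so rows that repeat a pose let the fingers close. It gives the time, the measured TCP pose, the force and the opening at its end, in the units of the state.
- arm.observe(): the state, without advancing time (a new reading comes with each control period).
- arm.get_image(name): name is "scene" or "side" or "wrist"; returns a dict with "img" (420x560x3 uint8, blue, green, red), "depth" (420x560 float32, m along the optical axis (not along the pixel's ray), 0 where there is no reading), "K" (3x3 intrinsics, pixels), "k1" (the pictures are not rectified: a ray, as slopes to the right and down, at radius r is drawn at 1 + k1 r^2 times it, then the intrinsics apply), "rvec" (rotation vector, rad) and "tvec" (3), from world to camera coordinates, as OpenCV has them. Camera axes: x right, y down, z forward; pixel columns grow to the right and rows downward; lengths in m; the calibration is good to about 2 mm. A picture is of the moment at which its call begins.
- arm.sign_off(): hands the job in, once; it reports no verdict.
Trained networks look in a picture, given as the dict that the camera call returned (one of the last four; its "shot" number tells which), for a name from the list of things; names that differ only in an ending like _2 or _b are one class to them, and where a whole thing is asked for, a point or a joint stands for the part that bears it (a point fixed in the world has none). Each returns a list of dicts, best first, with "score" (0 to 1); they miss things now and then, are a little off and sometimes report something else, mostly with a low value. They report only what shows in the picture. A call takes as long as a camera call. They do not tell look-alikes from the thing itself.
- arm.look_for(picture, query): "box" ([left, top, width, height] as shares, 0 to 1, of the picture: columns of its width, rows of its height, round what is visible of it).
The state is a dict: "clock": time; "joints": joint angles; "dq": joint speeds; "joint_efforts": joint torques, N m; "position": TCP position; "ee_rot": TCP orientation; "force": force on the tool from outside, world axes, zero at the start; "ft_torque": the same for the moment, N m; "width": opening from 0.0 (shut) to 1.0 (fully open).
Only numpy, scipy, OpenCV 4.12 (cv2) and the standard library are available. Lean on these libraries where they do the work, as an engineer would, in place of code of your own. Each camera call takes 0.05 s, during which the arm holds its last target. There are 200 camera calls.

## Working session

There is one attempt and no reset: what is moved stays moved. The work goes in short steps, Python scripts to look and compute and a tool call to move; the robot and the scene stay as the last step left them, time stands still between calls to the robot, and variables do not carry over. Pictures are saved under pics/ and viewed, on a budget of 10 in all, crops included, one or two more only if the job needs it, and the job is handed in when it is done.

Besides the shell and the picture viewer there is one more tool, called after ">>>" by a JSON object that holds its "op" and its "data". play_rows: Moves the arm, as the interface text tells. Its arguments: {"type":"object","properties":{"motion":{"type":"array"},"force":{"type":"number"}},"required":["motion"]}

```bash
mkdir -p pics; cat > h.py <<'E'
import numpy as np, cv2
from cell import arm
from scipy.spatial.transform import Rotation as R
def unproj(p,z_plane=None,u=None,v=None,depth=None):
    K=p["K"];k1=p["k1"]
    xd=(u-K[0][2])/K[0][0]; yd=(v-K[1][2])/K[1][1]
    rd=np.hypot(xd,yd); r=rd
    for _ in range(20): r=rd/(1+k1*r*r)
    s=r/rd if rd>0 else 1
    ray=np.array([xd*s,yd*s,1.])
    Rm=R.from_rotvec(np.ravel(p["rvec"])).as_matrix(); t=np.ravel(p["tvec"])
    o=-Rm.T@t; d=Rm.T@ray
    if depth is not None: return o+d*depth
    return o+d*(z_plane-o[2])/d[2]
def proj(p,X):
    Rm=R.from_rotvec(np.ravel(p["rvec"])).as_matrix(); c=Rm@np.asarray(X)+np.ravel(p["tvec"])
    x,y=c[:2]/c[2]; f=1+p["k1"]*(x*x+y*y)
    return p["K"][0][0]*x*f+p["K"][0][2], p["K"][1][1]*y*f+p["K"][1][2]
E
python3 - <<'E'
from h import *
ims=[]
for n in ["scene","side","wrist"]:
    p=arm.get_image(n); cv2.imwrite(f"pics/{n}0.png",p["img"])
    print(n,p["k1"],(-R.from_rotvec(np.ravel(p["rvec"])).as_matrix().T@np.ravel(p["tvec"])).round(3))
    for q in ["screw1_grip","toggle_tip","toggle_pivot","cond_ring_center","jar_center","gauge_block_center"]:
        for d in arm.look_for(p,q):
            b=np.array(d["box"])*[560,420,560,420]
            if d["score"]>.3: print(q,round(d["score"],2),b.round())
s=arm.observe(); print(s)
E
```

```text
scene -0.07775313429052555 [ 1.46  -0.216  0.981]
screw1_grip 0.67 [294. 230.  16.  16.]
screw1_grip 0.54 [184. 195.  35.  37.]
toggle_tip 0.57 [193. 196.   8.  13.]
toggle_tip 0.44 [130. 235.   5.  11.]
toggle_pivot 0.83 [189. 158.  36.  39.]
toggle_pivot 0.72 [121. 228.  42.  45.]
toggle_pivot 0.69 [135. 183.  37.  38.]
toggle_pivot 0.58 [184. 195.  36.  38.]
cond_ring_center 0.71 [381. 167.  34.  27.]
cond_ring_center 0.64 [184. 195.  36.  37.]
jar_center 0.68 [393. 219.  24.  34.]
gauge_block_center 0.87 [199. 255.  21.  10.]
side -0.010830201719071267 [ 0.077 -0.839  0.79 ]
screw1_grip 0.58 [312. 185.  18.  16.]
screw1_grip 0.47 [321. 260.   4.   7.]
toggle_tip 0.6 [407. 291.   8.  15.]
toggle_tip 0.42 [322. 260.   5.   8.]
toggle_pivot 0.98 [302. 305.  54.  57.]
toggle_pivot 0.7 [376. 289.  58.  52.]
toggle_pivot 0.69 [301. 255.  53.  47.]
toggle_pivot 0.64 [237. 271.  53.  47.]
cond_ring_center 0.84 [203. 155.  31.  27.]
jar_center 0.59 [274. 139.  17.  25.]
gauge_block_center 0.75 [363. 244.  22.  21.]
wrist -0.07689849212706615 [0.626 0.082 0.384]
screw1_grip 0.87 [316. 180.  33.  41.]
toggle_pivot 0.71 [167. 340.  73.  19.]
gauge_block_center 0.44 [317. 346.  13.   3.]
{'clock': 1.05, 'joints': array([-0.10261939,  0.43450579,  0.02500852,  1.57318605, -0.01158408,
        1.13402978, -0.07510404]), 'dq': array([ 0.00064504,  0.00055962, -0.00129186,  0.00098144, -0.00225799,
       -0.00163302,  0.00118261]), 'joint_efforts': array([-1.73894194e-03, -6.67685795e+01,  9.82478075e-01, -3.14805758e+01,
       -6.09099353e-02,  3.28402058e-02,  1.46007409e-05]), 'position': array([ 6.25010319e-01, -2.51223463e-05,  2.26743747e-01]), 'ee_rot': array([ 3.14156388e+00, -1.10572073e-04,  2.90890369e-05]), 'force': array([ 0.3097546 , -0.46254822,  1.26136305]), 'ft_torque': array([ 0.01203256,  0.00479499, -0.04385151]), 'width': 1.003678215034489}
```

View pics/scene0.png

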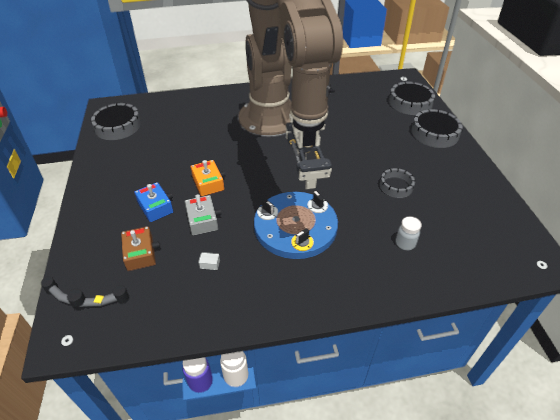

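View pics/wrist0.png

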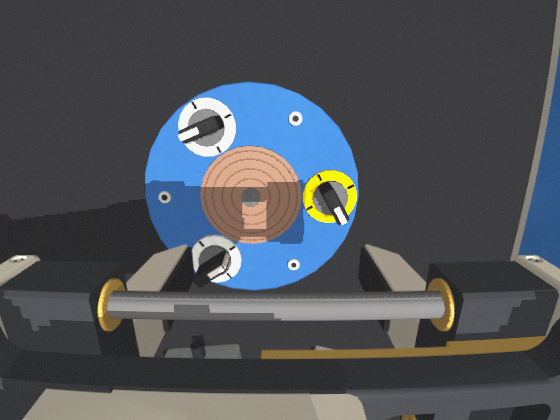

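The wrist picture shows the yellow collar at (332,196). The next collar clockwise is at (216,260), partly in shadow, and the third is at (207,127). In the scene picture the grey box is at (201,214).

```bash
python3 - <<'E'
from h import *
p=arm.get_image("wrist")
for n,u,v,z in [("plate",250,197,.034),("yellow",330,196,.036),("s2",216,259,.036),("s3",207,126,.036)]:
    print(n,unproj(p,z,u,v).round(4), unproj(p,depth=p["depth"][v,u],u=u,v=v).round(4))
s=arm.get_image("scene"); cv2.imwrite("pics/scropc.png",cv2.resize(s["img"][140:280,110:310],None,fx=4,fy=4,interpolation=cv2.INTER_CUBIC))
d=arm.get_image("side"); cv2.imwrite("pics/sidec.png",cv2.resize(d["img"][140:370,210:450],None,fx=3,fy=3*200/230,interpolation=cv2.INTER_CUBIC))
for u,v in [(201,215),(194,203),(205,200),(209,262),(397,183),(409,233)]:
    print(u,v,unproj(s,depth=s["depth"][v,u],u=u,v=v).round(4))
E
```

```text
plate [ 0.5966 -0.0157  0.034 ] [ 0.5966 -0.0156  0.0344]
yellow [ 0.6874 -0.014   0.036 ] [ 0.6804 -0.0031  0.0758]
s2 [ 0.5536 -0.0929  0.036 ] [ 0.558  -0.0821  0.0576]
s3 [0.5526 0.0636 0.036 ] [0.561  0.0657 0.0757]
201 215 [ 0.5466 -0.2917  0.0516]
194 203 [ 0.4911 -0.3103  0.0507]
205 200 [ 0.4833 -0.2765  0.05  ]
209 262 [ 0.7084 -0.2809  0.0303]
397 183 [0.4666 0.3592 0.0018]
409 233 [0.7389 0.2768 0.07  ]
```

View pics/scropc.png

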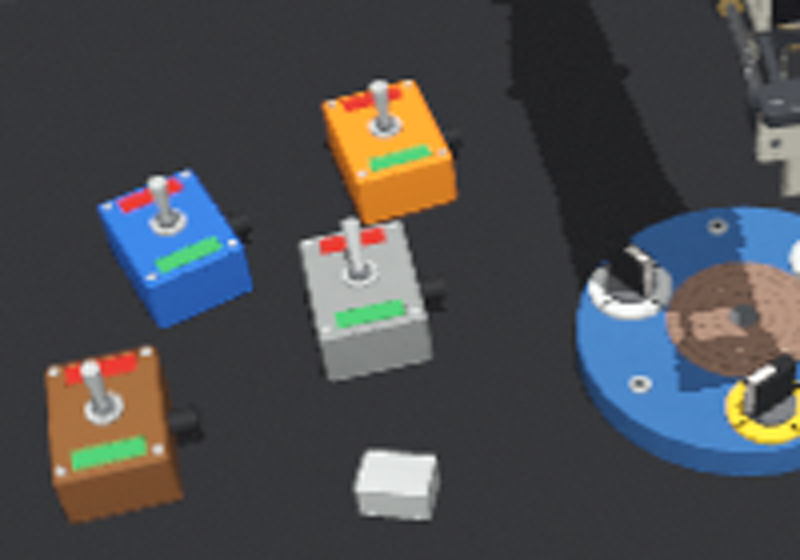

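```bash
cat > m.py <<'E'
from h import *
def cloud(p):
    D=p["depth"];v,u=np.nonzero(D>0);K=np.array(p["K"])
    dist=np.array([p["k1"],0,0,0,0],float)
    xy=cv2.undistortPoints(np.stack([u,v],1).astype(np.float64)[:,None],K,dist)[:,0]
    z=D[v,u]; C=np.c_[xy*z[:,None],z]
    Rm=R.from_rotvec(np.ravel(p["rvec"])).as_matrix()
    return (C-np.ravel(p["tvec"]))@Rm,u,v,p["img"][v,u].astype(int)
def heads(p,guess):
    W,u,v,I=cloud(p)
    for n,g in guess.items():
        m=(np.hypot(*(W[:,:2]-g).T)<.035)&(W[:,2]>.068)&(W[:,2]<.085)
        if m.sum()<20: print(n,"few");continue
        P=W[m,:2]; (c,s,a)=cv2.minAreaRect((P*1000).astype(np.float32))
        c=np.array(c)/1000
        q=np.cov(P.T); w,V=np.linalg.eigh(q); ax=V[:,1]
        w=m&(I.min(1)>150); wc=W[w,:2].mean(0)
        if (wc-c)@ax<0: ax=-ax
        # ticks: dark pixels on collar annulus about head axis
        r=W[:,:2]-c; rr=np.hypot(*r.T); k=(rr>.024)&(rr<.029)&(abs(W[:,2]-.036)<.005)&(I.max(1)<70)
        th=np.degrees(np.arctan2(r[k,1],r[k,0]))
        h,e=np.histogram(th,bins=np.arange(-180,181,10))
        print(n,m.sum(),"c",c.round(4),"size",np.round(s,1),"z",W[m,2].mean().round(4),"ptr deg",np.degrees(np.arctan2(ax[1],ax[0])).round(1),"rect",round(a,1))
        print("  ticks",[(int(e[i])+5,int(h[i])) for i in np.nonzero(h)[0]], "mod90", (np.degrees(np.angle(np.exp(4j*np.radians(th)).mean()))/4).round(1) if k.any() else None)
G={"s1":(.687,-.014),"s2":(.553,-.093),"s3":(.553,.064)}
if __name__=="__main__":
    p=arm.get_image("wrist"); heads(p,G)
E
python3 m.py
```

```text
s1 522 c [ 0.6869 -0.0153] size [14.1 40.7] z 0.0752 ptr deg -60.1 rect 29.9
  ticks [(-155, 2), (25, 6), (35, 3), (115, 5)] mod90 28.5
s2 448 c [ 0.5529 -0.0928] size [40.1 13.8] z 0.0747 ptr deg 32.2 rect 31.9
  ticks [(-55, 2), (35, 3), (125, 6)] mod90 36.9
s3 623 c [0.5515 0.0619] size [41.3 14.3] z 0.0754 ptr deg -158.3 rect 21.1
  ticks [(-65, 4), (25, 7), (115, 6)] mod90 27.4
```

>>> {"op": "play_rows", "data": {"motion": [[1, -15, 30, 30, 0, 0, 0], [1, -25, 50, 50, 0, 0, 0], [1, -25, 60, 60, 0, 0, 0], [1, -25, 60, 60, 0, 0, 0], [1, -25, 60, 60, 0, 0, 0]]}}

```text
clock: 1.75
position: [0.6011, -0.059, 0.1675]
ee_rot: [-3.141, -0.001, -0.002]
force: [0.1, 0.3, -0.0]
width: 0.998
```

```bash
python3 m.py; python3 - <<'E'
from h import *
p=arm.get_image("wrist"); cv2.imwrite("pics/w1.png",p["img"])
print(arm.observe()["position"],arm.observe()["force"])
E
```

```text
s1 926 c [ 0.687  -0.0155] size [14.6 40.9] z 0.075 ptr deg -59.9 rect 29.9
  ticks [(-155, 11), (-145, 1), (25, 6), (35, 4), (115, 9)] mod90 28.6
s2 745 c [ 0.5528 -0.0935] size [40.4 14.7] z 0.0749 ptr deg 34.9 rect 34.8
  ticks [(-55, 10), (35, 14), (125, 12)] mod90 36.6
s3 1150 c [0.5514 0.062 ] size [40.6 14.9] z 0.0751 ptr deg -157.6 rect 22.5
  ticks [(-155, 16), (-65, 11), (-55, 1), (25, 14), (115, 11)] mod90 27.1
[ 0.60134253 -0.05839013  0.16782525] [-0.168457    0.50424525 -0.82041092]
```

View pics/w1.png

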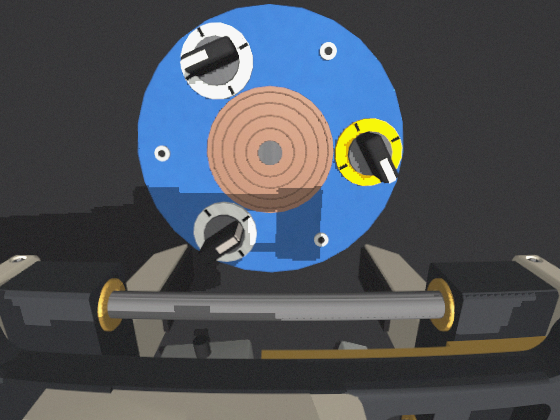

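Every estimate fits the given sizes: collar radius 90 mm, head top 75 mm, ticks consistent. The pointer targets are s1 at −151.4°, s2 at −143.4° and s3 at 117.1°. I'll go to a hover above screw 1 with the jaws at 30°.

>>> {"op": "play_rows", "data": {"motion": [[1, 86, -43, 0, 0, 0, -0.524], [1, 86, -43, 0, 0, 0, -0.524], [1, 86, -43, 0, 0, 0, -0.524], [1, 86, -43, 0, 0, 0, -0.524], [1, 86, -43, 60, 0, 0, -0.524], [1, 86, -43, 60, 0, 0, -0.524], [1, 86, -43, 60, 0, 0, -0.524]], "force": 40}}

```text
clock: 2.55
position: [0.686, -0.0143, 0.1065]
ee_rot: [-3.032, -0.817, 0.003]
force: [0.0, 0.7, 0.4]
width: 1.002
```

```bash
cat > st.py <<'E'
from h import *
import sys
s=arm.observe(); M=R.from_rotvec(s["ee_rot"]).as_matrix()
print(s["clock"],"pos",s["position"].round(4),"yaw",np.degrees(np.arctan2(M[1,0],M[0,0])).round(2),"zaxis",M[:,2].round(4),"F",s["force"].round(1),"T",s["ft_torque"].round(2),"w",round(s["width"],3),"q7",s["joints"][6].round(2))
if len(sys.argv)>3:
    t=np.array([float(a) for a in sys.argv[1:4]])
    print("shift mm",(M.T@(t-s["position"])*1000).round(1))
    if len(sys.argv)>4:
        Rt=R.from_euler("z",float(sys.argv[4]),degrees=True)*R.from_rotvec([np.pi,0,0])
        print("turn",(R.from_matrix(M).inv()*Rt).as_rotvec().round(3))
E
python3 st.py .687 -.0155 .047 30
```

```text
2.55 pos [ 0.686  -0.0143  0.1065] yaw 30.16 zaxis [-0.002  0.001 -1.   ] F [0.  0.7 0.4] T [ 0.01 -0.02 -0.  ] w 1.002 q7 0.42
shift mm [ 0.3  1.6 59.5]
turn [-0.002  0.001  0.003]
```

>>> {"op": "play_rows", "data": {"motion": [[1, 0.3, 1.6, 40, 0, 0, 0], [1, 0.3, 1.6, 59, 0, 0, 0], [1, 0.3, 1.6, 59, 0, 0, 0], [-1, 0.3, 1.6, 59, 0, 0, 0], [-1, 0.3, 1.6, 59, 0, 0, 0], [-1, 0.3, 1.6, 59, 0, 0, 0], [-1, 0.3, 1.6, 59, 0, 0, 0], [-1, 0.3, 1.6, 59, 0, 0, 0], [-1, 0.3, 1.6, 59, 0, 0, 0]], "force": 40}}

```text
clock: 3.45
position: [0.6871, -0.0155, 0.0478]
ee_rot: [-3.032, -0.817, 0.002]
force: [0.0, -0.6, -0.0]
width: 0.524
```

```bash
python3 st.py .687 -.0155 .047 -61.4
```

```text
3.45 pos [ 0.6871 -0.0155  0.0478] yaw 30.16 zaxis [-0.0018  0.001  -1.    ] F [ 0.  -0.6 -0. ] T [ 0.04 -0.08  0.  ] w 0.524 q7 0.41
shift mm [-0.  -0.   0.8]
turn [-1.000e-03  2.000e-03  1.598e+00]
```

>>> {"op": "play_rows", "data": {"motion": [[-1, 0, 0, 0, 0, 0, 0], [-1, 0, 0, 0, 0, 0, 0], [-1, 0, 0, 0, 0, 0, 0], [-1, 0, 0, 0, 0, 0, 0], [-1, 0, 0, 0, 0, 0, 0], [-1, 0, 0, 0, 0, 0, 0], [-1, 0, 0, 0, 0, 0, 0]], "force": 40}}

```text
clock: 4.15
position: [0.6864, -0.0159, 0.0477]
ee_rot: [-3.032, -0.817, 0.004]
force: [-4.4, -1.6, 3.9]
width: 0.15
```

```bash
python3 st.py .687 -.0155 .047 -61.4
```

```text
4.15 pos [ 0.6864 -0.0159  0.0477] yaw 30.14 zaxis [-2.9e-03  6.0e-04 -1.0e+00] F [-4.4 -1.6  3.9] T [-0.31  0.91  0.02] w 0.15 q7 0.41
shift mm [ 0.7 -0.1  0.7]
turn [0.    0.003 1.598]
```

>>> {"op": "play_rows", "data": {"motion": [[-1, 0, 0, 0, 0, 0, 0.15], [-1, 0, 0, 0, 0, 0, 0.3], [-1, 0, 0, 0, 0, 0, 0.45], [-1, 0, 0, 0, 0, 0, 0.6], [-1, 0, 0, 0, 0, 0, 0.75], [-1, 0, 0, 0, 0, 0, 0.9], [-1, 0, 0, 0, 0, 0, 1.05], [-1, 0, 0, 0, 0, 0, 1.2], [-1, 0, 0, 0, 0, 0, 1.3], [-1, 0, 0, 0, 0, 0, 1.3]]}}

```text
clock: 5.15
position: [0.6861, -0.0159, 0.0477]
ee_rot: [2.907, -1.188, -0.005]
force: [-4.6, -0.9, 3.7]
width: 0.152
```

```bash
python3 st.py .6866 -.0159 .047 -61.4
```

```text
5.15 pos [ 0.6861 -0.0159  0.0477] yaw -44.45 zaxis [-3.6e-03  1.0e-04 -1.0e+00] F [-4.6 -0.9  3.7] T [-0.19  0.93 -0.11] w 0.152 q7 -0.65
shift mm [ 0.4 -0.3  0.7]
turn [0.003 0.002 0.296]
```

>>> {"op": "play_rows", "data": {"motion": [[-1, 0, 0, 0, 0, 0, 0.15], [-1, 0, 0, 0, 0, 0, 0.296], [-1, 0, 0, 0, 0, 0, 0.296], [-1, 0, 0, 0, 0, 0, 0.296], [0, 0, 0, 0, 0, 0, 0.296], [0, 0, 0, 0, 0, 0, 0.296], [0, 0, 0, 0, 0, 0, 0.296], [0, 0, 0, 0, 0, 0, 0.296], [0, 0, 0, 0, 0, 0, 0.296]]}}

```text
clock: 6.05
position: [0.6862, -0.0158, 0.0477]
ee_rot: [2.7, -1.603, -0.005]
force: [1.0, -0.7, -0.1]
width: 0.49
```

```bash
python3 st.py .601 -.059 .1675 0
```

```text
6.05 pos [ 0.6862 -0.0158  0.0477] yaw -61.39 zaxis [-3.4e-03  2.0e-04 -1.0e+00] F [ 1.  -0.7 -0.1] T [ 0.05  0.09 -0.02] w 0.49 q7 -0.89
shift mm [  -3.1   95.8 -119.5]
turn [ 0.002  0.003 -1.071]
```

>>> {"op": "play_rows", "data": {"motion": [[0, 0, 0, -50, 0, 0, 0], [0, 0, 0, -100, 0, 0, -0.15], [0, -3, 50, -119, 0, 0, -0.3], [0, -3, 96, -119, 0, 0, -0.45], [0, -3, 96, -119, 0, 0, -0.6], [0, -3, 96, -119, 0, 0, -0.75], [0, -3, 96, -119, 0, 0, -0.9], [0, -3, 96, -119, 0, 0, -1.07], [0, -3, 96, -119, 0, 0, -1.07], [0, -3, 96, -119, 0, 0, -1.07]]}}

```text
clock: 7.05
position: [0.6009, -0.0594, 0.167]
ee_rot: [-3.141, 0.008, 0.005]
force: [0.7, -0.0, 0.1]
width: 0.505
```

```bash
python3 m.py; python3 st.py .5528 -.0935 .11 124.5; python3 - <<'E'
from h import *
p=arm.get_image("wrist"); cv2.imwrite("pics/w2.png",p["img"])
E
```

```text
s1 925 c [ 0.6867 -0.0152] size [40.3 14.9] z 0.0749 ptr deg -152.0 rect 28.0
  ticks [(-155, 9), (-145, 5), (-65, 6), (-55, 2), (25, 5), (35, 3), (115, 12)] mod90 28.8
s2 405 c [ 0.5535 -0.0926] size [38.  14.3] z 0.0741 ptr deg 22.3 rect 34.1
  ticks [(-55, 10), (35, 10), (125, 4), (135, 6)] mod90 36.4
s3 1164 c [0.5515 0.0618] size [40.8 14.7] z 0.075 ptr deg -157.4 rect 22.9
  ticks [(-155, 15), (-65, 12), (25, 15), (35, 1), (115, 13)] mod90 27.2
7.1 pos [ 0.6009 -0.0593  0.167 ] yaw -0.3 zaxis [-3.3e-03  3.0e-04 -1.0e+00] F [ 0.2 -0.2  0.4] T [ 0.01 -0.04 -0.01] w 0.504 q7 0.06
shift mm [-47.8  34.5  57.1]
turn [-4.000e-03  2.000e-03 -2.178e+00]
```

View pics/w2.png

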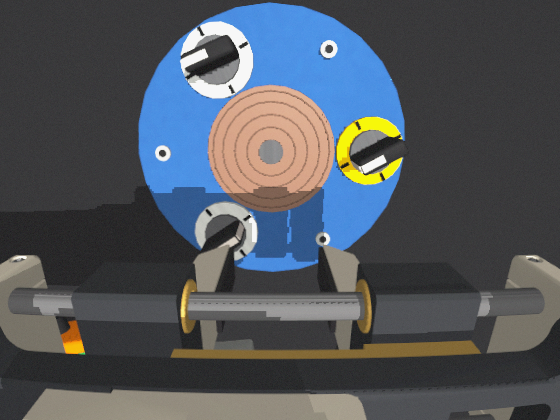

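>>> {"op": "play_rows", "data": {"motion": [[0, -20, 20, 0, 0, 0, -0.15], [0, -48, 34, 0, 0, 0, -0.3], [0, -48, 34, 0, 0, 0, -0.45], [0, -48, 34, 0, 0, 0, -0.6], [0, -48, 34, 0, 0, 0, -0.75], [0, -48, 34, 0, 0, 0, -0.9], [0, -48, 34, 0, 0, 0, -1.05], [0, -48, 34, 0, 0, 0, -1.2], [0, -48, 34, 0, 0, 0, -1.35], [0, -48, 34, 0, 0, 0, -1.45]]}}

```text
clock: 8.15
position: [0.5528, -0.093, 0.167]
ee_rot: [-2.351, -2.08, 0.004]
force: [0.1, 0.3, -0.1]
width: 0.505
```

>>> {"op": "play_rows", "data": {"motion": [[0, 0, 0, 20, 0, 0, -0.15], [0, 0, 0, 40, 0, 0, -0.3], [0, 0, 0, 57, 0, 0, -0.45], [0, 0, 0, 57, 0, 0, -0.6], [0, 0, 0, 57, 0, 0, -0.728], [0, 0, 0, 57, 0, 0, -0.728], [0, 0, 0, 57, 0, 0, -0.728]]}}

```text
clock: 8.85
position: [0.5526, -0.0931, 0.11]
ee_rot: [-1.464, -2.776, 0.002]
force: [0.3, 0.0, -0.3]
width: 0.501
```

```bash
python3 st.py .5528 -.0935 .0475 124.5
```

```text
8.85 pos [ 0.5526 -0.0931  0.11  ] yaw 124.39 zaxis [-3.6e-03  2.0e-04 -1.0e+00] F [ 0.3  0.  -0.3] T [0.16 0.02 0.04] w 0.501 q7 2.03
shift mm [-0.6  0.1 62.5]
turn [-0.003 -0.002 -0.002]
```

>>> {"op": "play_rows", "data": {"motion": [[0, -0.6, 0, 40, 0, 0, 0], [0, -0.6, 0, 62, 0, 0, 0], [0, -0.6, 0, 62, 0, 0, 0], [-1, -0.6, 0, 62, 0, 0, 0], [-1, -0.6, 0, 62, 0, 0, 0], [-1, -0.6, 0, 62, 0, 0, 0], [-1, -0.6, 0, 62, 0, 0, 0], [-1, -0.6, 0, 62, 0, 0, 0], [-1, -0.6, 0, 62, 0, 0, 0], [-1, -0.6, 0, 62, 0, 0, 0]], "force": 40}}

```text
clock: 9.85
position: [0.553, -0.0932, 0.0488]
ee_rot: [-1.464, -2.776, 0.002]
force: [-2.2, 1.8, 4.6]
width: 0.148
```

```bash
python3 st.py .5528 -.0935 .0475 -53.4
```

```text
9.85 pos [ 0.553  -0.0932  0.0488] yaw 124.39 zaxis [-2.8e-03  3.0e-04 -1.0e+00] F [-2.2  1.8  4.6] T [ 0.46  0.45 -0.06] w 0.148 q7 1.99
shift mm [-0.1 -0.3  1.3]
turn [-3.000e-03  3.000e-03  3.103e+00]
```

Gripped at 13.6 mm. Turning clockwise in two calls (177.8° in total).

>>> {"op": "play_rows", "data": {"motion": [[-1, 0, 0, 0, 0, 0, 0.14], [-1, 0, 0, 0, 0, 0, 0.28], [-1, 0, 0, 0, 0, 0, 0.42], [-1, 0, 0, 0, 0, 0, 0.56], [-1, 0, 0, 0, 0, 0, 0.7], [-1, 0, 0, 0, 0, 0, 0.84], [-1, 0, 0, 0, 0, 0, 0.98], [-1, 0, 0, 0, 0, 0, 1.12], [-1, 0, 0, 0, 0, 0, 1.26], [-1, 0, 0, 0, 0, 0, 1.4]]}}

```text
clock: 10.85
position: [0.5527, -0.0953, 0.0489]
ee_rot: [2.915, 1.17, -0.005]
force: [0.2, -5.9, -3.3]
width: 0.146
```

>>> {"op": "play_rows", "data": {"motion": [[-1, 0, 0, 0, 0, 0, 0.14], [-1, 0, 0, 0, 0, 0, 0.28], [-1, 0, 0, 0, 0, 0, 0.42], [-1, 0, 0, 0, 0, 0, 0.56], [-1, 0, 0, 0, 0, 0, 0.7], [-1, 0, 0, 0, 0, 0, 0.84], [-1, 0, 0, 0, 0, 0, 0.98], [-1, 0, 0, 0, 0, 0, 1.12], [-1, 0, 0, 0, 0, 0, 1.26], [-1, 0, 0, 0, 0, 0, 1.4]]}}

```text
clock: 11.85
position: [0.5506, -0.0955, 0.0488]
ee_rot: [2.978, -0.992, -0.009]
force: [-7.5, -0.6, 3.7]
width: 0.147
```

```bash
python3 st.py .5528 -.0935 .0475 -53.4
```

```text
11.85 pos [ 0.5506 -0.0955  0.0488] yaw -36.84 zaxis [-6.2e-03 -9.0e-04 -1.0e+00] F [-7.5 -0.6  3.7] T [-0.26  1.5   0.06] w 0.147 q7 -0.23
shift mm [ 0.5 -2.9  1.3]
turn [0.005 0.004 0.289]
```

>>> {"op": "play_rows", "data": {"motion": [[-1, 0.3, -1, 0, 0, 0, 0.14], [-1, 0.5, -2, 0, 0, 0, 0.289], [-1, 0.5, -2, 0, 0, 0, 0.289], [-1, 0.5, -2, 0, 0, 0, 0.289]]}}

```text
clock: 12.25
position: [0.5503, -0.0952, 0.0488]
ee_rot: [2.801, -1.411, -0.012]
force: [-6.7, -3.3, 5.2]
width: 0.151
```

```bash
python3 st.py .5528 -.0935 .0475 -53.4
```

```text
12.25 pos [ 0.5503 -0.0952  0.0488] yaw -53.5 zaxis [-0.0091 -0.0014 -1.    ] F [-6.7 -3.3  5.2] T [-0.64  1.34 -0.07] w 0.151 q7 -0.46
shift mm [ 0.1 -3.   1.3]
turn [ 0.008  0.004 -0.002]
```

>>> {"op": "play_rows", "data": {"motion": [[0.2, 0, 0, 0, 0, 0, 0], [0.2, 0, 0, 0, 0, 0, 0], [0.2, 0, 0, 0, 0, 0, 0], [0.2, 0, 0, 0, 0, 0, 0], [0.2, 0, 0, 0, 0, 0, 0], [0.2, 0, 0, -40, 0, 0, 0], [0.2, 0, 0, -80, 0, 0, 0], [0.5, 0, 0, -118, 0, 0, 0], [0.8, 0, 0, -118, 0, 0, 0]]}}

```text
clock: 13.15
position: [0.5544, -0.0959, 0.1717]
ee_rot: [2.804, -1.413, -0.0]
force: [0.2, -0.9, -0.3]
width: 0.726
```

```bash
python3 st.py .601 -.059 .1675 0
```

```text
13.15 pos [ 0.5544 -0.0959  0.1717] yaw -53.51 zaxis [-9.0e-04 -1.7e-03 -1.0e+00] F [ 0.2 -0.9 -0.3] T [0.01 0.06 0.06] w 0.726 q7 -0.56
shift mm [ -2.  -59.4   4. ]
turn [ 0.002  0.    -0.934]
```

>>> {"op": "play_rows", "data": {"motion": [[1, -2, -30, 4, 0, 0, -0.15], [1, -2, -59, 4, 0, 0, -0.3], [1, -2, -59, 4, 0, 0, -0.45], [1, -2, -59, 4, 0, 0, -0.6], [1, -2, -59, 4, 0, 0, -0.75], [1, -2, -59, 4, 0, 0, -0.934], [1, -2, -59, 4, 0, 0, -0.934], [1, -2, -59, 4, 0, 0, -0.934]]}}

```text
clock: 13.95
position: [0.6004, -0.0593, 0.1672]
ee_rot: [3.14, -0.004, -0.002]
force: [-0.6, -0.2, -0.2]
width: 1.002
```

```bash
python3 m.py; python3 st.py .5515 .0619 .11 112.4
```

```text
s1 927 c [ 0.6865 -0.0149] size [40.3 14.4] z 0.0749 ptr deg -152.0 rect 28.0
  ticks [(-155, 5), (-145, 8), (-65, 6), (-55, 3), (25, 7), (115, 10), (125, 1)] mod90 29.1
s2 743 c [ 0.5524 -0.0937] size [40.5 14.6] z 0.0749 ptr deg -143.1 rect 37.5
  ticks [(-55, 9), (35, 12), (125, 9)] mod90 36.1
s3 1158 c [0.5514 0.0619] size [40.9 14.6] z 0.0751 ptr deg -157.4 rect 22.1
  ticks [(-155, 16), (-65, 12), (25, 15), (115, 13)] mod90 27.1
14.0 pos [ 0.6005 -0.0592  0.1672] yaw -0.2 zaxis [-0.0013 -0.0014 -1.    ] F [-0.6 -0.2  0.1] T [ 0.01 -0.02  0.03] w 0.993 q7 0.18
shift mm [ -49.3 -121.    57.1]
turn [-0.     0.002 -1.965]
```

Screw 2 sits within 1° of its tick. Now screw 3.

>>> {"op": "play_rows", "data": {"motion": [[0.5, -20, -40, 0, 0, 0, -0.15], [0.2, -49, -80, 0, 0, 0, -0.3], [0, -49, -121, 0, 0, 0, -0.45], [0, -49, -121, 0, 0, 0, -0.6], [0, -49, -121, 0, 0, 0, -0.75], [0, -49, -121, 0, 0, 0, -0.9], [0, -49, -121, 0, 0, 0, -1.05], [0, -49, -121, 0, 0, 0, -1.2], [0, -49, -121, 0, 0, 0, -1.35], [0, -49, -121, 0, 0, 0, -1.45]]}}

```text
clock: 15.0
position: [0.5518, 0.0619, 0.1669]
ee_rot: [-2.353, -2.082, 0.003]
force: [0.3, 0.5, 0.8]
width: 0.5
```

>>> {"op": "play_rows", "data": {"motion": [[0, 0, 0, 20, 0, 0, -0.15], [0, 0, 0, 40, 0, 0, -0.3], [0, 0, 0, 57, 0, 0, -0.45], [0, 0, 0, 57, 0, 0, -0.515], [0, 0, 0, 57, 0, 0, -0.515], [0, 0, 0, 57, 0, 0, -0.515]]}}

```text
clock: 15.6
position: [0.5519, 0.0618, 0.11]
ee_rot: [-1.75, -2.608, 0.003]
force: [-0.5, -0.2, -0.1]
width: 0.504
```

```bash
python3 st.py .5515 .0619 .0475 112.4
```

```text
15.6 pos [0.5519 0.0618 0.11  ] yaw 112.28 zaxis [-0.0014 -0.0013 -1.    ] F [-0.5 -0.2 -0.1] T [ 0.14 -0.04 -0.  ] w 0.504 q7 1.68
shift mm [ 0.3 -0.3 62.5]
turn [-0.002  0.001 -0.002]
```

>>> {"op": "play_rows", "data": {"motion": [[0, 0.3, 0, 40, 0, 0, 0], [0, 0.3, 0, 62, 0, 0, 0], [0, 0.3, 0, 62, 0, 0, 0], [-1, 0.3, 0, 62, 0, 0, 0], [-1, 0.3, 0, 62, 0, 0, 0], [-1, 0.3, 0, 62, 0, 0, 0], [-1, 0.3, 0, 62, 0, 0, 0], [-1, 0.3, 0, 62, 0, 0, 0], [-1, 0.3, 0, 62, 0, 0, 0], [-1, 0.3, 0, 62, 0, 0, 0]], "force": 40}}

```text
clock: 16.6
position: [0.5522, 0.0623, 0.0487]
ee_rot: [1.75, 2.609, -0.002]
force: [-1.5, -0.3, 6.4]
width: 0.15
```

```bash
python3 st.py .5515 .0619 .0475 27.1
```

```text
16.6 pos [0.5522 0.0623 0.0487] yaw 112.28 zaxis [-4.e-04 -1.e-03 -1.e+00] F [-1.5 -0.3  6.4] T [ 0.2   0.28 -0.02] w 0.15 q7 1.66
shift mm [-0.1 -0.8  1.2]
turn [0.000e+00 1.000e-03 1.487e+00]
```

>>> {"op": "play_rows", "data": {"motion": [[-1, 0, 0, 0, 0, 0, 0.14], [-1, 0, 0, 0, 0, 0, 0.28], [-1, 0, 0, 0, 0, 0, 0.42], [-1, 0, 0, 0, 0, 0, 0.56], [-1, 0, 0, 0, 0, 0, 0.7], [-1, 0, 0, 0, 0, 0, 0.84], [-1, 0, 0, 0, 0, 0, 0.98], [-1, 0, 0, 0, 0, 0, 1.12], [-1, 0, 0, 0, 0, 0, 1.26], [-1, 0, 0, 0, 0, 0, 1.3]]}}

```text
clock: 17.6
position: [0.5517, 0.0607, 0.0488]
ee_rot: [2.973, 1.007, -0.003]
force: [-1.8, -4.8, 2.1]
width: 0.148
```

```bash
python3 st.py .5515 .0619 .0475 27.1
```

```text
17.6 pos [0.5517 0.0607 0.0488] yaw 37.43 zaxis [-0.0011 -0.0027 -1.    ] F [-1.8 -4.8  2.1] T [-1.    0.27  0.17] w 0.148 q7 0.63
shift mm [ 0.5 -1.1  1.3]
turn [0.002 0.002 0.18 ]
```

>>> {"op": "play_rows", "data": {"motion": [[-1, 0.3, -0.5, 0, 0, 0, 0.1], [-1, 0.5, -1, 0, 0, 0, 0.18], [-1, 0.5, -1, 0, 0, 0, 0.18], [-1, 0.5, -1, 0, 0, 0, 0.18], [0.2, 0.5, -1, 0, 0, 0, 0.18], [0.2, 0.5, -1, 0, 0, 0, 0.18], [0.2, 0.5, -1, 0, 0, 0, 0.18], [0.2, 0.5, -1, 0, 0, 0, 0.18], [0.2, 0.5, -1, 0, 0, 0, 0.18]]}}

```text
clock: 18.5
position: [0.5516, 0.0621, 0.0488]
ee_rot: [3.052, 0.737, -0.002]
force: [0.3, -0.3, 0.6]
width: 0.537
```

>>> {"op": "play_rows", "data": {"motion": [[0.2, 0, 0, -40, 0, 0, 0], [0.5, 0, 0, -80, 0, 0, 0], [1, 0, 0, -118, 0, 0, 0], [1, 0, 0, -118, 0, 0, 0]]}}

```text
clock: 18.9
position: [0.5548, 0.0627, 0.1718]
ee_rot: [3.052, 0.737, 0.011]
force: [1.2, -0.0, 0.5]
width: 0.811
```

```bash
python3 st.py .601 -.059 .1675 0
```

```text
18.9 pos [0.5548 0.0627 0.1718] yaw 27.14 zaxis [ 7.2e-03 -3.0e-04 -1.0e+00] F [ 1.2 -0.   0.5] T [ 0.04 -0.05 -0.01] w 0.811 q7 0.43
shift mm [-14.4 129.3   4.7]
turn [ 0.002 -0.007  0.474]
```

>>> {"op": "play_rows", "data": {"motion": [[1, -5, 40, 4, 0, 0, 0.15], [1, -10, 80, 4, 0, 0, 0.3], [1, -14, 129, 4, 0, 0, 0.474], [1, -14, 129, 4, 0, 0, 0.474], [1, -14, 129, 4, 0, 0, 0.474], [1, -14, 129, 4, 0, 0, 0.474]]}}

```text
clock: 19.5
position: [0.6007, -0.0573, 0.1675]
ee_rot: [-3.141, -0.004, -0.009]
force: [0.1, -0.4, -0.1]
width: 0.998
```

```bash
python3 m.py; python3 st.py; python3 - <<'E'
from h import *
p=arm.get_image("wrist"); a=cv2.resize(p["img"][0:280,120:420],None,fx=2,fy=2)
cv2.imwrite("pics/w3.png",a)
E
```

```text
s1 908 c [ 0.6866 -0.015 ] size [40.5 14.5] z 0.0749 ptr deg -152.3 rect 27.0
  ticks [(-155, 9), (-145, 4), (-65, 6), (-55, 4), (25, 6), (35, 2), (115, 10)] mod90 29.0
s2 740 c [ 0.5526 -0.0932] size [39.6 14.4] z 0.0749 ptr deg -143.0 rect 37.3
  ticks [(-55, 11), (35, 11), (125, 11)] mod90 36.5
s3 1116 c [0.5517 0.0624] size [14.7 40.8] z 0.0752 ptr deg 116.8 rect 27.7
  ticks [(-155, 14), (-65, 14), (25, 14)] mod90 27.1
19.55 pos [ 0.6007 -0.0569  0.1677] yaw 0.16 zaxis [ 6.2e-03  5.0e-04 -1.0e+00] F [-0.1 -0.3 -0.8] T [-0.03  0.02 -0.04] w 0.999 q7 0.26
```

View pics/w3.png

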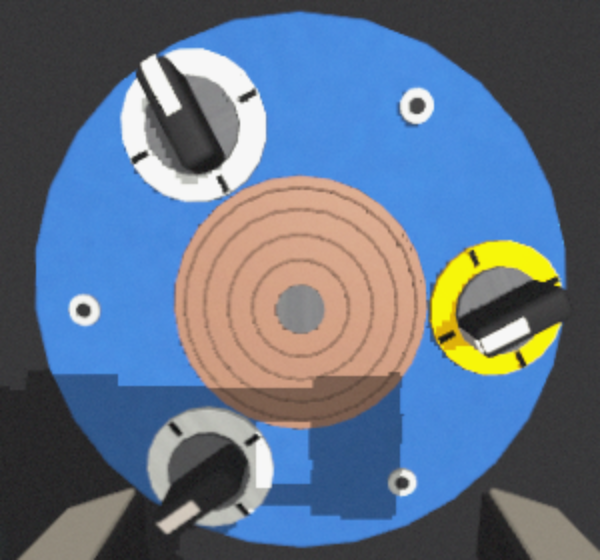

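All three pointers sit at their ticks: s1 at the lower-left tick, s2 at its lower-left, s3 at its upper-left. Next I'll go above the grey box with the fingers shut to measure it with the wrist camera.

>>> {"op": "play_rows", "data": {"motion": [[-1, -15, 50, -30, 0, 0, 0], [-1, -30, 100, -50, 0, 0, 0], [-1, -45, 150, -50, 0, 0, 0], [-1, -60, 200, -50, 0, 0, 0], [-1, -80, 250, -50, 0, 0, 0], [-1, -90, 300, -50, 0, 0, 0], [-1, -90, 310, -50, 0, 0, 0], [-1, -90, 310, -50, 0, 0, 0]]}}

```text
clock: 20.4
position: [0.5089, -0.3721, 0.2175]
ee_rot: [3.139, -0.004, 0.009]
force: [-1.1, 0.7, 0.1]
width: 0.354
```

```bash
python3 st.py; python3 - <<'E'
from h import *
from m import cloud
p=arm.get_image("wrist"); cv2.imwrite("pics/w4.png",p["img"])
W,u,v,I=cloud(p)
near=(np.hypot(W[:,0]-.51,W[:,1]+.29)<.1)
gm=near&(abs(W[:,2]-.05)<.004)&(I[:,1]>I[:,0]+60)&(I[:,1]>I[:,2]+60)
rm=near&(abs(W[:,2]-.05)<.004)&(I[:,2]>I[:,0]+80)&(I[:,2]>I[:,1]+100)
bm=near&(W[:,2]>.062)&(W[:,2]<.11)
for n,k in [("green",gm),("red",rm),("bat",bm)]:
    if k.sum(): print(n,k.sum(),W[k].mean(0).round(4),W[k].min(0).round(3),W[k].max(0).round(3), cv2.minAreaRect((W[k,:2]*1000).astype(np.float32)))
t=bm&(W[:,2]>.084); print("tip",t.sum(),W[t].mean(0) if t.any() else 0)
for q in ["toggle_pivot","toggle_tip"]:
    for d in arm.look_for(p,q): print(q,round(d["score"],2),(np.array(d["box"])*[560,420,560,420]).round())
E
```

```text
20.4 pos [ 0.5089 -0.3721  0.2175] yaw -0.14 zaxis [ 0.006  -0.0025 -1.    ] F [-1.1  0.7  0.1] T [-0.03 -0.03  0.01] w 0.354 q7 0.8
green 851 [ 0.5608 -0.2873  0.0503] [ 0.551 -0.313  0.048] [ 0.571 -0.263  0.053] ((560.9638671875, -287.70849609375), (16.304121017456055, 49.83313751220703), 6.769497394561768)
red 830 [ 0.4803 -0.2962  0.0503] [ 0.41  -0.322  0.046] [ 0.491 -0.272  0.053] ((450.35791015625, -298.6756591796875), (79.3986587524414, 49.57600402832031), 3.6025540828704834)
bat 283 [ 0.5062 -0.2948  0.0853] [ 0.496 -0.301  0.062] [ 0.52  -0.29   0.094] ((507.95037841796875, -295.627685546875), (11.763176918029785, 23.44673728942871), 89.85661315917969)
tip 202 [ 0.50323934 -0.29514446  0.08972349]
toggle_pivot 0.94 [157. 185. 111.  82.]
toggle_pivot 0.73 [ 53.  24. 138. 113.]
toggle_pivot 0.71 [319. 219.  99.  48.]
toggle_pivot 0.61 [223.  49. 119. 107.]
toggle_tip 0.86 [257. 106.  29.  16.]
toggle_tip 0.73 [197. 248.  15.  18.]
toggle_tip 0.62 [82. 72. 30. 19.]
```

View pics/w4.png

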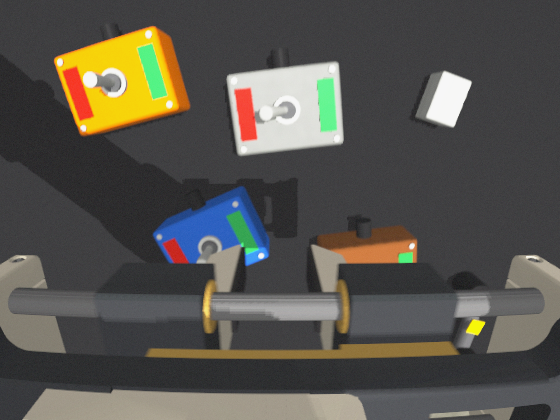

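The grey box is at (285,108) px with its bat leaning over red and the green plate on its right. That puts the pivot at about (0.521, −0.292) with the axis at about 6.5°. I'll approach from the red side with the fingers shut.

```bash
python3 st.py .4534 -.2997 .13 6.5
```

```text
20.55 pos [ 0.5121 -0.3655  0.2168] yaw 0.28 zaxis [ 0.0066  0.0018 -1.    ] F [0.9 0.  0.9] T [0.   0.02 0.07] w 0.224 q7 0.8
shift mm [-58.9 -66.   86.5]
turn [-0.001 -0.007 -0.109]
```

>>> {"op": "play_rows", "data": {"motion": [[-1, -30, -30, 0, 0, 0, -0.109], [-1, -59, -66, 0, 0, 0, -0.109], [-1, -59, -66, 0, 0, 0, -0.109], [-1, -59, -66, 40, 0, 0, -0.109], [-1, -59, -66, 86, 0, 0, -0.109], [-1, -59, -66, 86, 0, 0, -0.109], [-1, -59, -66, 86, 0, 0, -0.109]]}}

```text
clock: 21.25
position: [0.4537, -0.2985, 0.131]
ee_rot: [-3.134, -0.182, -0.009]
force: [0.8, -0.0, 1.0]
width: 0.004
```

```bash
python3 st.py .4534 -.2997 .073 6.5; python3 - <<'E'
from h import *
p=arm.get_image("wrist"); cv2.imwrite("pics/w5.png",p["img"])
E
```

```text
21.25 pos [ 0.4537 -0.2985  0.131 ] yaw 6.64 zaxis [ 0.0053  0.0027 -1.    ] F [ 0.8 -0.   1. ] T [-0.    0.    0.02] w 0.004 q7 0.88
shift mm [-0.7  1.3 58. ]
turn [-0.002 -0.006  0.002]
```

View pics/w5.png

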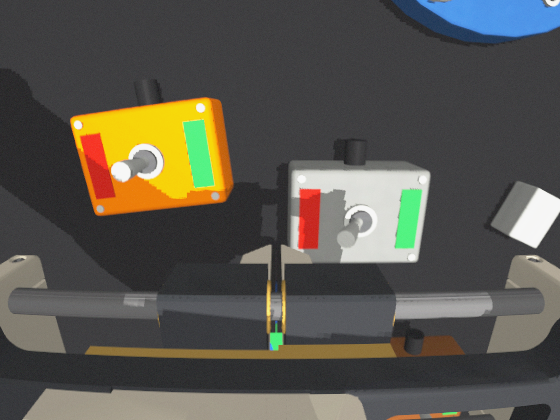

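The shut fingers are clear to the left of the red plate, and the grey bat tip is at (347,233) px. I'll descend and push gently toward green.

>>> {"op": "play_rows", "data": {"motion": [[-1, 0, 1.3, 30, 0, 0, 0], [-1, 0, 1.3, 58, 0, 0, 0], [-1, 0, 1.3, 58, 0, 0, 0], [-1, 10, 1.3, 58, 0, 0, 0], [-1, 20, 1.3, 58, 0, 0, 0], [-1, 28, 1.3, 58, 0, 0, 0], [-1, 36, 1.3, 58, 0, 0, 0], [-1, 44, 1.3, 58, 0, 0, 0], [-1, 50, 1.3, 58, 0, 0, 0], [-1, 54, 1.3, 58, 0, 0, 0]]}}

```text
clock: 22.3
position: [0.5107, -0.2944, 0.0759]
ee_rot: [3.136, 0.183, 0.016]
force: [-0.5, 0.0, 0.0]
width: 0.007
```

>>> {"op": "play_rows", "data": {"motion": [[-1, 0, 0, 0, 0, 0, 0], [-1, -20, 0, 0, 0, 0, 0], [-1, -50, 0, -20, 0, 0, 0], [-1, -50, 0, -60, 0, 0, 0], [-1, -50, 50, -110, 0, 0, 0], [-1, -20, 100, -140, 0, 0, 0], [-1, 0, 110, -140, 0, 0, 0], [-1, 0, 110, -140, 0, 0, 0]]}}

```text
clock: 23.1
position: [0.5262, -0.4081, 0.2188]
ee_rot: [3.13, 0.182, 0.024]
force: [0.4, -0.6, 0.4]
width: 0.004
```

```bash
python3 st.py; python3 - <<'E'
from h import *
p=arm.get_image("wrist"); s=arm.get_image("scene")
a=cv2.resize(s["img"][140:280,110:350],None,fx=3.3,fy=3.3)[:420]
b=p["img"][:,:]
cv2.imwrite("pics/f1.png",np.vstack([cv2.resize(b,(400,300)),cv2.resize(a,(400,233))]))
E
```

```text
23.1 pos [ 0.5262 -0.4081  0.2188] yaw 6.66 zaxis [ 0.0153 -0.0051 -0.9999] F [ 0.4 -0.6  0.4] T [ 0.   -0.01  0.01] w 0.004 q7 0.95
```

View pics/f1.png

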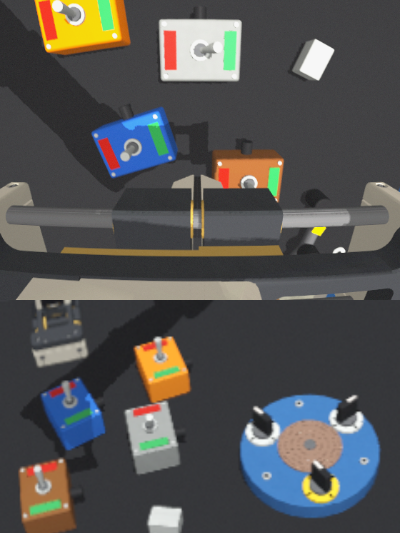

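The grey bat now leans over green: its tip is at (213,48) px, right of its foot. The other toggles, the block and the screws are unchanged, and the arm is clear. Handing in.

```bash
python3 -c "
from cell import arm
print(arm.sign_off())"
```

```text
the job is handed in; nothing more can be done
None
```

I set the three rim screws in order, then flipped the grey toggle over to green and handed the job in at about 23 s of the 72 s allowed.

| Screw | Turn (clockwise) | Pointer angle | Tick angle |
|---|---|---|---|
| 1 (yellow collar) | one quarter turn | −152.3° | about −151° |
| 2 | two quarter turns | −143.0° | −143.5° |
| 3 | one quarter turn | 116.8° | 117.1° |

- **Screws:** these angles come from the wrist camera after the third screw was set. All three pointers were within about 1.5° of their ticks, with screw 1 the furthest off.
- **Toggle:** the last picture shows the grey bat leaning over its green plate and the look-alike boxes unmoved.
- **Loose parts:** the block looked unmoved in the last picture. The ring and jar were not in it, and I did not re-check them. The arm never went near them.
- **Forces:** readings taken after each move stayed below about 10 N. No check failed. The hand shifted 2–3 mm sideways while turning screw 2, but its pointer still ended on the tick.

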